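# Weigh a scoop of bulbs

### The arm

A 6-joint arm with a two-finger parallel gripper is mounted at the origin on the work surface. World frame = base frame: x ahead of the robot, y to its left, z up, the work surface at z = 0. Lengths are in mm, angles in rad, forces in N, time in s.
With the tool pointing down it reaches from about 250 to 725 mm from the base axis. Payload 4 kg.
Tool frame: the origin (TCP) lies where the fingers leave the gripper's body, on its centre line; the fingertips stand 73 mm ahead of it and the grasp point (between the pads) lies 54 mm ahead of it (finger_overhang is the z of the fingertips in the tool frame, in mm); z points along the fingers, y is the line along which they close (so a half turn about z gives the same grasp; the last joint's range is limited). The gripper opens to 85 mm and grips with 20 to 120 N. Pads are 22 mm wide; open, the fingers measure 114 mm over their backs; the gripper's body (76 mm by 85 mm) begins 54 mm behind the grasp point. The pads swing forward as they close: fully open they stand 13 mm farther back than shut.
Start: joints at [-1.325, 0.241, 0.005, 1.335, 0, 1.571], TCP at [121.664, -484.972, 303.906] pointing down, gripper open.
Joint ranges: [-2.72, 2.72], [-1.05, 1.87], [-1.09, 1.28], [-1.99, 2.15], [-1.42, 1.44], [-3.14, 3.14]. Speed limits (rad/s): [2.79, 2.79, 3.14, 3.14, 3.14, 3.14].

### API

Orientations are given as a 3x3 rotation matrix whose columns are the frame's x, y, z axes.
In Python, from bench import * gives the robot as it stands.
- The arm moves only by the tool apply_moves, never from a script. Its argument "targets" is a list of rows, each an object of numbers: "x", "y", "z": the shift along the tool's x, y, z in mm; "spin": the turn about the tool's z in degrees; "jaw": the finger opening in mm, from 0 to 85.4. In form: [{"x": .., "y": .., "z": .., "spin": .., "jaw": ..}, ...]. A call has 1 to 12 rows; each row is the pose to reach, as a shift and turn from the pose commanded when the call began, along the tool's axes at that moment; what a row does not reach only later rows make up. A row lasts 1/8 s, in which the tool goes at most 62.5 mm and 10.7 degrees, less where a joint would pass 70% of its speed; a pose out of reach is approached as far as the arm can. A call with a gripper value outside its range is refused whole. The fingers move at their own pace and stop on an object; "newtons" is the grip in N (left out, the last holds). Time passes only in rows, so rows that repeat a pose let the fingers close. It gives the time, the measured TCP pose, the force, the opening and the grip force at its end, in the units of the state.
- observe(): the state, without advancing time (a new reading comes with each control period).
- grab_frame(name): name is "side" or "top" or "wrist"; returns a dict with "img" (420x560x3 uint8, blue, green, red), "fov_y" (degrees; the focal length in pixels is half the picture's height over the tangent of half this angle, whatever the lens; pixels are square), "cx", "cy" (the principal point, pixels), "camera_from_world" (4x4, takes a point from world to camera coordinates). Camera axes: x right, y down, z forward; pixel columns grow to the right and rows downward; lengths in mm; the calibration is good to about 2 mm. A picture is of the moment at which its call begins. There is no depth.
- job_done(): hands the job in; it is judged then, once.
Trained networks look in a picture, given as the dict that the camera call returned (one of the last four; its "shot" number tells which), for a name from the list of things; names that differ only in an ending like _2 or _b are one class to them, and where a whole thing is asked for, a point or a joint stands for the part that bears it (a point fixed in the world has none). Each returns a list of dicts, best first, with "confidence" (0 to 1); they miss things now and then, are a little off and sometimes report something else, mostly with a low value. They report only what shows in the picture. A call takes as long as a camera call. They do not tell look-alikes from the thing itself.
- search_frame(name, picture): "point" ([x, y, z] in mm, in world coordinates, good to about 4 mm: the middle of the surface that is visible of it).
- masks_of(name, picture): "pixels" (420x560 bool, what is visible of it).
- landmark_of(name, picture): "point" ([x, y, z] in mm, in world coordinates, good to about 4 mm: a listed point, or the origin of a listed thing).
The state is a dict: "time": time; "joints": joint angles; "joint_velocities": joint speeds; "tau": joint torques, N m; "tcp_pos": TCP position; "orientation": TCP orientation; "ft_force": force on the tool from outside, world axes, zero at the start; "moment": the same for the moment, N m; "grip_width": finger opening in mm; "grip_force": force on a finger pad.
Only numpy, scipy, OpenCV 4.12 (cv2) and the standard library are available. Lean on these libraries where they do the work, as an engineer would, in place of code of your own. Each camera call takes 0.05 s, during which the arm holds its last target. There are 200 camera calls.

### The job

Weigh out the bulbs: with the blue pot standing on the scale, press the blue zero button fully down and let it spring up, then pick up the red scoop and tip all four bulbs out of it into the blue pot. Set the empty scoop back the right way up on the middle of the round cork mat, and only then press the green record button fully down and let it come up again. Leave the pot standing in the middle of the scale, never press the zero button once bulbs are in the pot, and do not disturb the other things on the bench.

Things in the scene. Friction and masses are not known exactly. Their poses are not given: they have to be found in the camera images.
- zero_top (a point): centre of the cap of the blue push button (34 mm across), the zero button of the scale, 81 mm above the bench; z points out along its stroke (up and towards the robot, 40 degrees from vertical). When up, the cap stands 11 mm proud of a 50 mm black collar. The shelf's front edge is 12 mm behind and 74 mm above this point, so the gripper must lean with the button's axis
- zero (a joint): stroke of the blue zero button in m: 0 up, 0.007 fully down; springs back; about 4 N holds it fully down
- zero_box: grey plastic button box, foot 100 x 76 mm, fixed on the bench under the low shelf's front edge, its face slanted 40 degrees towards the robot; origin under the centre of its foot; carries the blue zero button in mid-face. The two boxes may be either way round, 160 mm apart
- record_top (a point): centre of the cap of the green push button (34 mm across), the record button of the scale, 81 mm above the bench; z points out along its stroke (up and towards the robot, 40 degrees from vertical). When up, the cap stands 11 mm proud of a 50 mm black collar. The shelf's front edge is 12 mm behind and 74 mm above this point, so the gripper must lean with the button's axis
- record (a joint): stroke of the green record button in m: 0 up, 0.007 fully down; springs back; about 4 N holds it fully down
- record_box: grey plastic button box, foot 100 x 76 mm, fixed on the bench under the low shelf's front edge, its face slanted 40 degrees towards the robot; origin under the centre of its foot; carries the green record button in mid-face. The two boxes may be either way round, 160 mm apart
- shelf: low fixed wooden shelf over the button boxes, board 130 mm deep (x from 0 to +130 mm), 420 mm long (y), underside 155 mm and top 173 mm above the bench, small things on it up to 223 mm; origin on the bench below the middle of the board's front edge
- scale: fixed bench scale 200 x 200 mm with a steel platform, top 40 mm above the bench; origin under its centre
- pot: blue glazed ceramic pot standing loose on the scale platform, about 0.9 kg, 90 mm high, outside diameter 152 mm at the rim, 109 mm at the foot, wall 6 mm; origin at the centre of its underside, z up
- pot_rim (a point): centre of the pot's mouth, at rim height (130 mm above the bench); inside diameter there 140 mm
- mat: round cork mat fixed to the bench, 190 mm across, 5 mm thick; origin at the centre of its underside
- scoop: red plastic square-ended scoop, about 0.16 kg: flat floor 105 mm long (x) and 84 mm wide (y), 4 mm thick; side walls 30 mm high, back wall 40 mm high at x = -52 mm; front (+x) open but for a lip 4 mm above the floor; straight handle behind it. Origin at the centre of the underside, x from handle to front, z up
- scoop_grip (a point): middle of the scoop's handle, 95 mm behind and 34 mm above the scoop's origin; the handle is a bar along x, 20 mm wide (y) and 20 mm high, from 53 to 129 mm behind the origin
- scoop_lip (a point): middle of the top of the scoop's front lip, 52 mm ahead of and 8 mm above the scoop's origin
- bulb1_mid (a point): middle of one of four brown flower bulbs, 30 mm thick and 31 mm tall, about 18 g, standing loose in the scoop
- bulb2_mid (a point): middle of one of four brown flower bulbs, 30 mm thick and 31 mm tall, about 18 g, standing loose in the scoop
- bulb3_mid (a point): middle of one of four brown flower bulbs, 30 mm thick and 31 mm tall, about 18 g, standing loose in the scoop
- bulb4_mid (a point): middle of one of four brown flower bulbs, 30 mm thick and 31 mm tall, about 18 g, standing loose in the scoop
- spare_pot: bystander: white glazed pot, 116 mm across the rim, 85 mm high; origin under its centre
- cultivator: bystander: steel three-tine hand cultivator lying on the bench; wooden handle 26 mm thick from x = -120 mm to 0, tines to x = +120 mm, 55 mm wide, at most 27 mm high; origin on the bench between handle and tines
- seed_box: bystander: clear seed box with a white latch, 100 x 150 x 49 mm; origin under its centre
- feed_bottle: bystander: white bottle with a yellow cap, 60 mm across, 160 mm high; origin under its centre
- saucer: bystander: terracotta saucer 110 mm across, 18 mm high; origin under its centre
- tag_tin: bystander: aluminium tin 64 mm across, 75 mm high; origin under its centre
Things that resemble listed ones, but are neither listed nor needed, are in the scene too. What is shaped like the zero_box but orange is not meant. What is shaped like the record_box but orange is not meant.

How it is judged (in metres and radians):
On the way, in this order (a step that is already met when the one before it is completed fails the run):
1. the blue zero button is fully down (value of joint zero above 0.0058 m), for 0.02 s.
2. the blue zero button is up again (value of joint zero below 0.0015 m), for 0.1 s.
3. the scoop is tipped over the pot (angle between scoop's own z axis and vertical above 0.35 rad and horizontal distance between scoop_lip and pot below 0.1 m and z of scoop_lip in the frame of pot above 0.03 m), for 0.02 s.
4. all four bulbs lie in the pot, which stands on the scale (horizontal distance between each of bulb1_mid, bulb2_mid, bulb3_mid, bulb4_mid and pot below 0.072 m and z of bulb1_mid in the frame of pot between 0 and 0.088 m and z of bulb2_mid in the frame of pot between 0 and 0.088 m and z of bulb3_mid in the frame of pot between 0 and 0.088 m and z of bulb4_mid in the frame of pot between 0 and 0.088 m and angle between pot's own z axis and vertical below 0.1 rad and horizontal distance between pot and scale below 0.045 m and z of pot in the frame of scale above 0.03 m), for 0.2 s.
5. the scoop rests level on the cork mat, let go (horizontal distance between scoop and mat below 0.05 m and z of scoop in the frame of mat below 0.012 m and angle between scoop's own z axis and vertical below 0.1 rad and linear speed of scoop below 0.03 m/s and contact force between the fingers and scoop below 0.1 N), for 0.2 s.
6. the green record button is fully down (value of joint record above 0.0058 m), for 0.02 s.
At the end, for the whole second after the job is handed in: All four bulbs in the blue pot, below its rim; the pot upright (0.1 rad) on the scale, within 45 mm of its centre; the scoop level (0.1 rad) on the cork mat, origin within 50 mm of the mat's centre, at rest, let go; both buttons up (within 1.5 mm) (all of step 4 and all of step 5 and value of joint each of zero, record below 0.0015 m); the robot touches nothing.
It fails at once if the green record button is pressed before all bulbs are in the pot and the scoop is back on the mat (value of joint record above 0.003 m and not ((horizontal distance between bulb1_mid and pot below 0.072 m and z of bulb1_mid in the frame of pot between 0 and 0.088 m) and (horizontal distance between bulb2_mid and pot below 0.072 m and z of bulb2_mid in the frame of pot between 0 and 0.088 m) and (horizontal distance between bulb3_mid and pot below 0.072 m and z of bulb3_mid in the frame of pot between 0 and 0.088 m) and (horizontal distance between bulb4_mid and pot below 0.072 m and z of bulb4_mid in the frame of pot between 0 and 0.088 m) and horizontal distance between scoop and mat below 0.05 m and z of scoop in the frame of mat below 0.012 m and angle between scoop's own z axis and vertical below 0.1 rad)).
It fails at once if the blue zero button is pressed with a bulb in the pot (value of joint zero above 0.003 m and ((horizontal distance between bulb1_mid and pot below 0.072 m and z of bulb1_mid in the frame of pot between 0 and 0.088 m) or (horizontal distance between bulb2_mid and pot below 0.072 m and z of bulb2_mid in the frame of pot between 0 and 0.088 m) or (horizontal distance between bulb3_mid and pot below 0.072 m and z of bulb3_mid in the frame of pot between 0 and 0.088 m) or (horizontal distance between bulb4_mid and pot below 0.072 m and z of bulb4_mid in the frame of pot between 0 and 0.088 m))).
It fails at once if the blue pot is pushed more than 40 mm (distance of pot from where it was at the start of the episode above 0.04 m).
It fails at once if one of the other things on the bench is moved more than 30 mm (distance of any of spare_pot, cultivator, seed_box, feed_bottle, saucer, tag_tin from where it was at the start of the episode above 0.03 m).
It also fails if it takes over 72 s, if anything falls off the work surface, if the arm or the gripper's body presses on something with over 40 N, if the wrist force passes 120 N, or if a joint passes its speed limit or range.

## Working session

There is one attempt and no reset: what is moved stays moved. The work goes in short steps, Python scripts to look and compute and a tool call to move; the robot and the scene stay as the last step left them, time stands still between calls to the robot, and variables do not carry over. Pictures are saved under pics/ and viewed, at most 10 in all, crops included, and the job is handed in when it is done.

Besides the shell and the picture viewer there is one more tool, called after "Request:" in YAML: its name, and indented under it one key for each argument. apply_moves: Moves the arm, as the interface text tells. Its arguments: {"type":"object","properties":{"targets":{"type":"array"},"newtons":{"type":"number"}},"required":["targets"]}

```bash
mkdir -p pics; cat > h.py <<'E'
from bench import *
import numpy as np, cv2
np.set_printoptions(precision=1,suppress=True)
E
python3 - <<'E'
from h import *
for n in ["top","side"]:
    p=grab_frame(n); cv2.imwrite(f"pics/{n}0.png",p["img"])
    print(n,p["fov_y"],p["cx"],p["cy"],np.linalg.inv(p["camera_from_world"])[:3])
    for k in ["zero_top","record_top","zero_box","record_box","shelf","scale","pot","pot_rim","mat","scoop","scoop_grip","scoop_lip","bulb1_mid","spare_pot","cultivator","seed_box","feed_bottle","saucer","tag_tin"]:
        print(k,[(np.array(d["point"]).round(),round(d["confidence"],2)) for d in landmark_of(k,p)[:4]])
print(observe()["time"])
E
```

```text
top 46.92759370404964 274.1463120221136 212.01293879931492 [[  -0.    -1.     0.2  229.8]
 [  -1.     0.    -0.    13.1]
 [   0.    -0.2   -1.  1444.6]]
zero_top [(array([446., 313.,  40.]), 0.67), (array([220., 243.,  79.]), 0.63), (array([674.,  42.,   1.]), 0.63), (array([649.,  39.,  80.]), 0.59)]
record_top [(array([ 273., -459.,   80.]), 0.66), (array([483., 232.,   2.]), 0.63), (array([ 647., -119.,   83.]), 0.51), (array([ 680., -116.,    1.]), 0.5)]
zero_box [(array([254., 238.,   2.]), 0.57), (array([673.,  41.,   2.]), 0.55), (array([480., 227.,   1.]), 0.49), (array([452., 235.,  24.]), 0.4)]
record_box [(array([ 683., -121.,   -0.]), 0.98), (array([ 302., -456.,    2.]), 0.73), (array([467.,  -8.,  -2.]), 0.33)]
shelf []
scale [(array([ 479., -267.,   -1.]), 0.83)]
pot [(array([ 493., -270.,   36.]), 0.67), (array([452., 233.,  24.]), 0.31)]
pot_rim [(array([ 490., -271.,  135.]), 0.61), (array([ 648., -119.,   86.]), 0.21)]
mat [(array([485., 231.,   0.]), 0.78), (array([ 488., -271.,   37.]), 0.46), (array([451., 233.,  25.]), 0.26)]
scoop [(array([481., 224.,   2.]), 
[... 1359 characters left out ...]
]
pot [(array([ 492., -276.,   38.]), 0.81)]
pot_rim [(array([ 490., -272.,  128.]), 0.96), (array([452., 311.,  36.]), 0.5), (array([499., 172.,  11.]), 0.22)]
mat [(array([487., 226.,  -2.]), 0.55)]
scoop [(array([481., 219.,   6.]), 0.8)]
scoop_grip [(array([452., 312.,  38.]), 0.86)]
scoop_lip [(array([502., 173.,  12.]), 0.98)]
bulb1_mid [(array([468., -12.,   1.]), 0.74), (array([454., 236.,  21.]), 0.39)]
spare_pot [(array([ 688., -341.,    2.]), 0.83)]
cultivator [(array([468.,  -8.,   1.]), 0.93), (array([471., 202.,  18.]), 0.55)]
seed_box [(array([678., 378.,   4.]), 0.83)]
feed_bottle [(array([ 593., -498.,    4.]), 0.96)]
saucer [(array([427., 105.,  -0.]), 0.87)]
tag_tin []
2.0
```

View pics/top0.png

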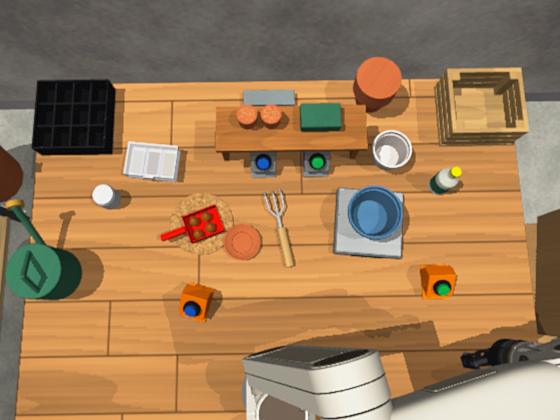

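View pics/side0.png

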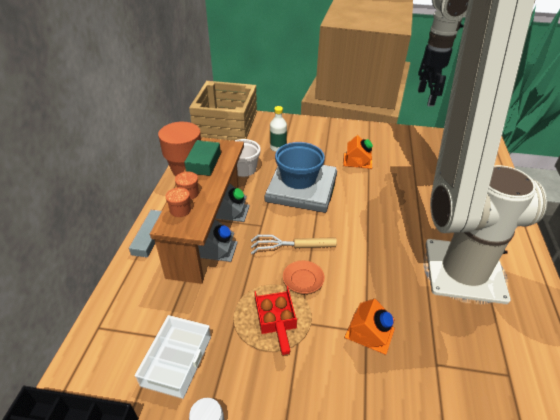

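The real grey boxes carry blue at about (649, 39, 80) (top image px 263,162) and green at about (647, -119, 81) (px 317,162). The orange boxes at px (195,305) and (440,285) are decoys. The scoop lies on the mat with its handle pointing to +y (px 165,237). The moves offer only shifts and a spin about the tool axis, so I'll test how the arm behaves at the edge of its reach.

```bash
python3 - <<'E'
from h import *
s=observe(); np.set_printoptions(precision=3,suppress=True)
for k in s: print(k,np.array(s[k]))
E
```

```text
time 2.0
joints [-1.325  0.241  0.005  1.335  0.     1.571]
joint_velocities [-0.    -0.002  0.    -0.    -0.002 -0.   ]
tau [ -0.002 -37.221  25.269   0.001  -0.      0.   ]
tcp_pos [ 121.679 -484.962  303.893]
orientation [[ 0.97   0.243  0.   ]
 [ 0.243 -0.97   0.   ]
 [ 0.    -0.    -1.   ]]
ft_force [-0.326 -0.328  0.803]
moment [ 0.074 -0.038 -0.011]
grip_force 0.0
grip_width 85.57035631172144
```

Request:
apply_moves:
  targets:
    - {"x":0,"y":0,"z":-60,"spin":0,"jaw":85}
    - {"x":0,"y":0,"z":-120,"spin":0,"jaw":85}
    - {"x":0,"y":0,"z":-180,"spin":0,"jaw":85}
    - {"x":0,"y":0,"z":-240,"spin":0,"jaw":85}
    - {"x":0,"y":0,"z":-300,"spin":0,"jaw":85}
    - {"x":0,"y":0,"z":-360,"spin":0,"jaw":85}
    - {"x":0,"y":0,"z":-420,"spin":0,"jaw":85}

```text
time: 2.88
tcp_pos: [114.6, -456.9, 620.5]
orientation: [[0.97, 0.243, 0.014], [0.243, -0.968, -0.056], [-0.0, 0.057, -0.998]]
ft_force: [-0.4, 1.0, 0.5]
grip_width: 85.0
grip_force: 0.0
```

Request:
apply_moves:
  targets:
    - {"x":0,"y":0,"z":0,"spin":0,"jaw":85}

```text
time: 3.0
tcp_pos: [114.5, -456.5, 619.8]
orientation: [[0.97, 0.243, 0.014], [0.243, -0.968, -0.054], [0.0, 0.055, -0.998]]
ft_force: [0.6, -0.4, -0.2]
grip_width: 85.3
grip_force: 0.0
```

Request:
apply_moves:
  targets:
    - {"x":0,"y":0,"z":-60,"spin":0,"jaw":85}
    - {"x":0,"y":0,"z":-120,"spin":0,"jaw":85}

```text
time: 3.25
tcp_pos: [108.3, -431.8, 646.2]
orientation: [[0.97, 0.242, 0.027], [0.243, -0.964, -0.107], [0.0, 0.111, -0.994]]
ft_force: [0.3, 0.2, 0.8]
grip_width: 85.1
grip_force: 0.0
```

```bash
python3 - <<'E'
from h import *
np.set_printoptions(precision=3,suppress=True)
print(observe()["joints"])
E
```

```text
[-1.325  0.228  0.918  2.15   0.     1.571]
```

Request:
apply_moves:
  targets:
    - {"x":45,"y":-3,"z":0,"spin":0,"jaw":85}
    - {"x":45,"y":-3,"z":-62,"spin":0,"jaw":85}
    - {"x":45,"y":-3,"z":-124,"spin":0,"jaw":85}
    - {"x":45,"y":-3,"z":-186,"spin":0,"jaw":85}
    - {"x":45,"y":-3,"z":-248,"spin":0,"jaw":85}
    - {"x":45,"y":-3,"z":-310,"spin":0,"jaw":85}
    - {"x":45,"y":-3,"z":-372,"spin":0,"jaw":85}
    - {"x":45,"y":-3,"z":-434,"spin":0,"jaw":85}

```text
time: 4.25
tcp_pos: [188.3, -526.9, 649.9]
orientation: [[0.969, 0.236, 0.069], [0.245, -0.943, -0.224], [0.012, 0.234, -0.972]]
ft_force: [-0.2, 0.3, 0.7]
grip_width: 85.2
grip_force: 0.0
```

```bash
python3 - <<'E'
from h import *
np.set_printoptions(precision=3,suppress=True)
print(observe()["joints"])
for n in ["top","side"]:
  for i in range(2):
    p=grab_frame(n)
    for k in ["scoop","scoop_grip","scoop_lip","mat","zero_top","pot_rim","pot"]:
        print(n,k,[np.array(d["point"]).round() for d in landmark_of(k,p)[:3] if d["point"][0]>400])
E
```

```text
[-1.223  0.46   1.275  2.149 -0.011  1.671]
top scoop [array([481., 224.,   3.]), array([ 679., -116.,   -1.])]
top scoop_grip [array([450., 309.,  40.])]
top scoop_lip [array([504., 170.,  12.])]
top mat [array([ 490., -272.,   39.]), array([486., 230.,  -1.]), array([ 491., -271.,  134.])]
top zero_top [array([650.,  37.,  80.])]
top pot_rim [array([ 492., -268.,  133.]), array([465.,  -6.,  -2.])]
top pot [array([467.,  -7.,  -2.]), array([ 489., -272.,   37.]), array([ 590., -488.,    3.])]
top scoop [array([479., 224.,   3.])]
top scoop_grip [array([450., 313.,  40.]), array([ 590., -491.,    2.])]
top scoop_lip [array([505., 168.,  13.])]
top mat [array([486., 232.,   1.]), array([481., 223.,   2.])]
top zero_top [array([650.,  39.,  82.])]
top pot_rim [array([ 490., -271.,  134.])]
top pot [array([ 491., -271.,   40.]), array([481., 225.,   3.]), array([650.,  39.,  80.])]
side scoop [array([480., 220.,   6.]), array([507., 214.,  23.])]
side scoop_grip [array([452., 310.,  39.])]
side scoop_lip [array([502., 174.,  16.])]
side mat [array([490., 227.,  -2.])]
side zero_top [array([647.,  38.,  82.]), array([476., 200.,  21.])]
side pot_rim [array([ 490., -271.,  128.])]
side pot [array([ 490., -274.,   39.])]
side scoop [array([482., 220.,   5.]), array([ 489., -272.,   39.]), array([455., 235.,  23.])]
side scoop_grip [array([450., 312.,  39.]), array([ 489., -274.,   39.]), array([424., 107.,   0.])]
side scoop_lip [array([499., 175.,  13.])]
side mat [array([490., 230.,  -0.])]
side zero_top [array([646.,  40.,  81.]), array([425., 108.,  -2.])]
side pot_rim [array([ 490., -270.,  126.]), array([491., 246.,  23.])]
side pot [array([ 495., -273.,   42.])]
```

Request:
apply_moves:
  targets:
    - {"x":-3,"y":-26,"z":-55,"spin":0,"jaw":85}
    - {"x":-6,"y":-52,"z":-110,"spin":0,"jaw":85}
    - {"x":-9,"y":-79,"z":-165,"spin":0,"jaw":85}
    - {"x":-12,"y":-105,"z":-220,"spin":0,"jaw":85}
    - {"x":-15,"y":-130,"z":-275,"spin":0,"jaw":85}

```text
time: 6.48
tcp_pos: [169.8, -481.1, 710.0]
orientation: [[0.968, 0.226, 0.106], [0.248, -0.912, -0.325], [0.023, 0.341, -0.94]]
ft_force: [0.0, -0.8, 0.0]
grip_width: 85.1
grip_force: 0.0
```

```bash
python3 - <<'E'
from h import *
np.set_printoptions(precision=3,suppress=True)
print(observe()["joints"])
E
```

```text
[-1.227  0.347  1.274  2.149 -0.01   1.666]
```

Request:
apply_moves:
  targets:
    - {"x":-3,"y":-20,"z":-58,"spin":0,"jaw":85}
    - {"x":-6,"y":-40,"z":-116,"spin":0,"jaw":85}
    - {"x":-9,"y":-60,"z":-174,"spin":0,"jaw":85}
    - {"x":-12,"y":-80,"z":-232,"spin":0,"jaw":85}
    - {"x":-15,"y":-100,"z":-290,"spin":0,"jaw":85}
    - {"x":-18,"y":-120,"z":-348,"spin":0,"jaw":85}
    - {"x":-18,"y":-140,"z":-406,"spin":0,"jaw":85}
    - {"x":-18,"y":-160,"z":-464,"spin":0,"jaw":85}

```text
time: 7.48
tcp_pos: [144.6, -427.2, 767.1]
orientation: [[0.967, 0.211, 0.141], [0.252, -0.868, -0.428], [0.032, 0.449, -0.893]]
ft_force: [-0.6, -0.4, 0.3]
grip_width: 85.0
grip_force: 0.0
```

```bash
python3 - <<'E'
from h import *
np.set_printoptions(precision=4,suppress=True)
s=observe()
print(s["joints"],s["tcp_pos"]);print(s["orientation"])
E
```

```text
[-1.2419  0.2288  1.2742  2.1489 -0.0047  1.6511] [ 144.6207 -427.1974  767.0756]
[[ 0.9672  0.2114  0.141 ]
 [ 0.2521 -0.868  -0.4278]
 [ 0.0319  0.4493 -0.8928]]
```

Request:
apply_moves:
  targets:
    - {"x":-3,"y":-20,"z":-58,"spin":0,"jaw":85}
    - {"x":-6,"y":-40,"z":-116,"spin":0,"jaw":85}
    - {"x":-9,"y":-60,"z":-174,"spin":0,"jaw":85}
    - {"x":-9,"y":-60,"z":-174,"spin":-10,"jaw":85}
    - {"x":-9,"y":-60,"z":-174,"spin":-20,"jaw":85}

```text
time: 8.1
tcp_pos: [119.7, -365.1, 817.7]
orientation: [[0.851, 0.495, 0.174], [0.506, -0.683, -0.527], [-0.142, 0.537, -0.832]]
ft_force: [-0.2, 0.5, -0.2]
grip_width: 85.2
grip_force: 0.0
```

```bash
cat >> h.py <<'E'
def plan(P,off=(0,0,0),spin=None):
    """tool-axis shift that brings tool-frame point off (after spin deg) to world P"""
    s=observe(); R=np.array(s["orientation"]); p=np.array(s["tcp_pos"])
    c,n=np.cos(np.radians(spin or 0)),np.sin(np.radians(spin or 0))
    R2=R@np.array([[c,-n,0],[n,c,0],[0,0,1]])
    t=np.array(P)-R2@np.array(off); return R.T@(t-p), t, R2
def spin_for(ydir):
    R=np.array(observe()["orientation"]); v=R.T@np.array(ydir); return np.degrees(np.arctan2(-v[0],v[1]))
E
python3 - <<'E'
from h import *
s=observe(); print(np.array(s["orientation"])*1000,np.array(s["tcp_pos"]),np.array(s["joints"])*100)
sp=spin_for([.937,.349,0]); print(sp)
n=np.array([-.643,0,.766]); cap=np.array([649,38.5,81])
for P in ([480,60,420],cap+60*n,cap+12*n): print(plan(P,(0,50,62),sp))
E
```

```text
[[ 851.1  495.2  174.5]
 [ 505.5 -683.2 -527. ]
 [-141.8  536.7 -831.8]] [ 119.7 -365.1  817.7] [-125.6   10.8  127.4  214.9    0.3  130.9]
-76.95985667532106
(array([ 529.3, -336.7,  107.7]), array([422.1,  75.8, 472.4]), array([[-0.3,  0.9,  0.2],
       [ 0.8,  0.3, -0.5],
       [-0.6, -0. , -0.8]]))
(array([ 670.9, -414.7,  385.5]), array([552.6,  54.3, 179.4]), array([[-0.3,  0.9,  0.2],
       [ 0.8,  0.3, -0.5],
       [-0.6, -0. , -0.8]]))
(array([ 702.4, -419.2,  421.5]), array([583.4,  54.3, 142.6]), array([[-0.3,  0.9,  0.2],
       [ 0.8,  0.3, -0.5],
       [-0.6, -0. , -0.8]]))
```

Request:
apply_moves:
  targets:
    - {"x":44,"y":-28,"z":9,"spin":-7,"jaw":85}
    - {"x":88,"y":-56,"z":18,"spin":-14,"jaw":85}
    - {"x":132,"y":-84,"z":27,"spin":-21,"jaw":85}
    - {"x":176,"y":-112,"z":36,"spin":-28,"jaw":85}
    - {"x":220,"y":-140,"z":45,"spin":-35,"jaw":85}
    - {"x":264,"y":-168,"z":54,"spin":-42,"jaw":85}
    - {"x":308,"y":-196,"z":63,"spin":-49,"jaw":85}
    - {"x":352,"y":-224,"z":72,"spin":-56,"jaw":85}
    - {"x":396,"y":-252,"z":81,"spin":-63,"jaw":85}
    - {"x":440,"y":-280,"z":90,"spin":-70,"jaw":85}
    - {"x":484,"y":-308,"z":99,"spin":-77,"jaw":85}
    - {"x":528,"y":-336,"z":108,"spin":-77,"jaw":85}

```text
time: 9.6
tcp_pos: [425.1, 74.9, 472.4]
orientation: [[-0.287, 0.942, 0.174], [0.781, 0.336, -0.527], [-0.554, -0.015, -0.832]]
ft_force: [1.2, -0.9, 0.6]
grip_width: 84.9
grip_force: 0.0
```

```bash
python3 - <<'E'
from h import *
s=observe(); print(np.array(s["orientation"])*1000,np.array(s["tcp_pos"]),np.array(s["joints"])*100)
sp=spin_for([.937,.349,0]); print(sp)
n=np.array([-.643,0,.766]); cap=np.array([649,38.5,81])
for P in (cap+80*n,cap+12*n): print(plan(P,(0,50,62),sp)[:2])
E
```

```text
[[-287.5  941.8  174.2]
 [ 781.   335.8 -526.5]
 [-554.4  -15.3 -832.1]] [425.1  74.9 472.4] [ 47.2  10.6  17.4 173.9 -58.  172.6]
-0.18413004489042034
(array([104.9, 105.2, 261.9]), array([539.7,  54.2, 194.7]))
(array([121.2, 147.2, 312.9]), array([583.4,  54.2, 142.6]))
```

Request:
apply_moves:
  targets:
    - {"x":21,"y":21,"z":52,"spin":0,"jaw":85}
    - {"x":42,"y":42,"z":105,"spin":0,"jaw":85}
    - {"x":63,"y":63,"z":157,"spin":0,"jaw":85}
    - {"x":84,"y":84,"z":210,"spin":0,"jaw":85}
    - {"x":105,"y":105,"z":262,"spin":0,"jaw":85}
    - {"x":112,"y":124,"z":285,"spin":0,"jaw":85}
    - {"x":112,"y":124,"z":285,"spin":0,"jaw":85}

```text
time: 10.48
tcp_pos: [558.2, 51.8, 169.7]
orientation: [[-0.288, 0.942, 0.169], [0.781, 0.334, -0.528], [-0.554, -0.02, -0.832]]
ft_force: [-0.5, -0.2, -0.1]
grip_width: 85.2
grip_force: 0.0
```

```bash
python3 - <<'E'
from h import *
s=observe(); print(np.array(s["orientation"])*1000,np.array(s["tcp_pos"]),np.array(s["joints"])*100)
n=np.array([-.643,0,.766]); cap=np.array([649,38.5,81])
for P in (cap+12*n,cap): print(plan(P,(0,50,62),0)[:2])
p=grab_frame("side"); np.save("pics/s1.npy",p["img"])
def px(P):
    q=np.array(p["camera_from_world"])@np.r_[P,1]; f=210/np.tan(np.radians(p["fov_y"]/2)); return f*q[:2]/q[2]+[p["cx"],p["cy"]]
R=np.array(s["orientation"]);tip=np.array(s["tcp_pos"])+R@[0,50,62]
print(px(cap),px(tip),tip)
w=grab_frame("wrist")["img"]
a,b=px(cap).astype(int); c=p["img"][max(0,b-85):b+65,max(0,a-100):a+100]
cv2.imwrite("pics/s1.png",np.hstack([cv2.resize(c,(560,420)),cv2.resize(w,(240,180)) if 0 else w[:, :240]]))
E
```

```text
[[-288.4  942.4  169.4]
 [ 780.9  333.9 -527.9]
 [-554.   -20.  -832.3]] [558.2  51.8 169.7] [ 32.3  46.8 -14.1  96.9 -58.8 155. ]
(array([ 9.7, 25.4, 25.3]), array([583.7,  54.5, 142.8]))
(array([12.6, 32.9, 34.2]), array([591.4,  54.5, 133.6]))
[223.  230.1] [234.6 221. ] [615.8  35.7 117.1]
```

View pics/s1.png

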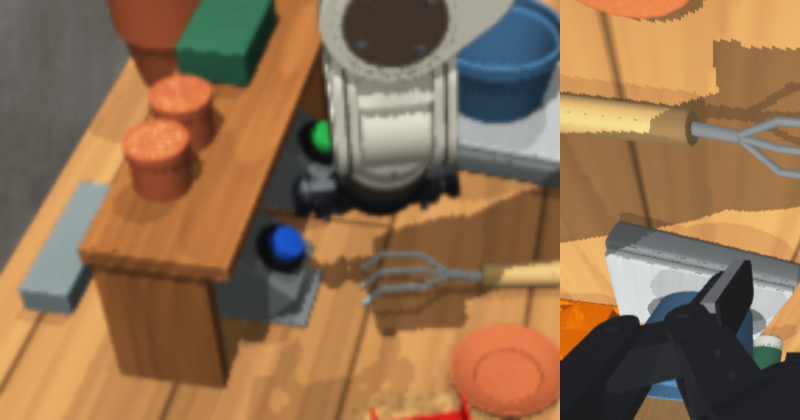

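The blue cap sits at crop px (283,243), with the open finger just in front of and above it at (312,205), clear of the shelf edge. I'll approach along the stroke.

Request:
apply_moves:
  targets:
    - {"x":5,"y":13,"z":13,"spin":0,"jaw":85}
    - {"x":10,"y":26,"z":26,"spin":0,"jaw":85}
    - {"x":12,"y":30,"z":31,"spin":0,"jaw":85}
    - {"x":12,"y":30,"z":31,"spin":0,"jaw":85}

```text
time: 11.08
tcp_pos: [589.0, 55.4, 139.2]
orientation: [[-0.287, 0.942, 0.173], [0.781, 0.335, -0.527], [-0.554, -0.016, -0.832]]
ft_force: [0.0, -0.5, -0.1]
grip_width: 85.0
grip_force: 0.0
```

Request:
apply_moves:
  targets:
    - {"x":1,"y":3,"z":3,"spin":0,"jaw":85}
    - {"x":1,"y":3,"z":3,"spin":0,"jaw":85}

```text
time: 11.32
tcp_pos: [591.5, 55.6, 136.4]
orientation: [[-0.287, 0.942, 0.173], [0.781, 0.335, -0.527], [-0.554, -0.016, -0.832]]
ft_force: [-1.4, 0.1, -1.3]
grip_width: 84.6
grip_force: 0.0
```

Request:
apply_moves:
  targets:
    - {"x":1,"y":2.5,"z":3,"spin":0,"jaw":85}
    - {"x":1,"y":2.5,"z":3,"spin":0,"jaw":85}

```text
time: 11.58
tcp_pos: [593.2, 55.5, 132.9]
orientation: [[-0.289, 0.942, 0.171], [0.781, 0.335, -0.527], [-0.554, -0.019, -0.832]]
ft_force: [-5.0, 0.1, -2.2]
grip_width: 85.2
grip_force: 0.9
```

Request:
apply_moves:
  targets:
    - {"x":-2,"y":-7,"z":-7,"spin":0,"jaw":85}
    - {"x":-2,"y":-7,"z":-7,"spin":0,"jaw":85}

```text
time: 11.82
tcp_pos: [588.3, 55.8, 142.5]
orientation: [[-0.284, 0.942, 0.177], [0.782, 0.335, -0.526], [-0.555, -0.011, -0.832]]
ft_force: [0.7, 0.2, 0.2]
grip_width: 84.8
grip_force: 0.0
```

```bash
python3 - <<'E'
from h import *
s=observe(); R=np.array(s["orientation"]); t=np.array(s["tcp_pos"]); print(t)
cap=np.array([649,38.5,81]); ims=[]
for n in ("side","wrist"):
    p=grab_frame(n)
    def px(P):
        q=np.array(p["camera_from_world"])@np.r_[P,1]; f=210/np.tan(np.radians(p["fov_y"]/2)); return f*q[:2]/q[2]+[p["cx"],p["cy"]]
    im=p["img"]; a,b=px(cap).astype(int)
    if n=="side": c=cv2.resize(im[b-50:b+40,a-50:a+70],(560,420),interpolation=cv2.INTER_CUBIC); print(px(cap),(a-50,b-50),[px(t+R@[0,50,z]) for z in (60,73)],px(t+R@[0,57,0]))
    else: c=im[:,:240] if 0 else cv2.resize(im,(240,180)); c=cv2.copyMakeBorder(c,0,240,0,0,cv2.BORDER_CONSTANT); print("w",px(cap),[px(t+R@[0,50,z]) for z in (60,73)])
    ims.append(c)
cv2.imwrite("pics/s2.png",np.hstack(ims))
E
```

```text
[588.3  55.8 142.5]
[223.  230.1] (np.int64(172), np.int64(180)) [array([223.5, 227.9]), array([223.6, 228.9])] [220.1 223.1]
w [386.1 260.4] [array([388.7, 277.1]), array([380.4, 264.7])]
```

View pics/s2.png

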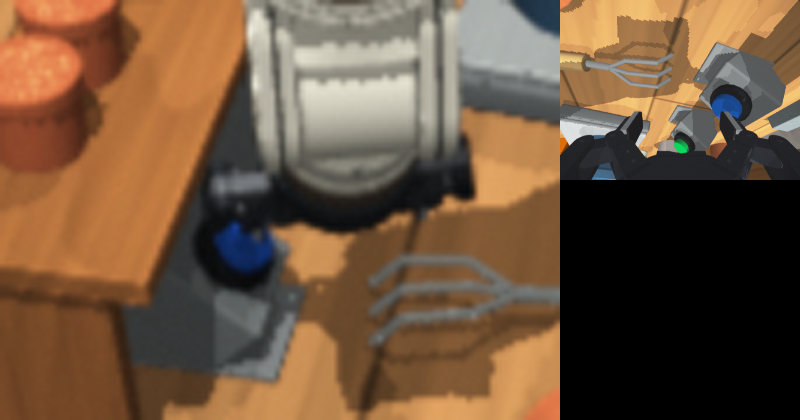

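```bash
python3 - <<'E'
from h import *
s=observe(); R=np.array(s["orientation"]); t=np.array(s["tcp_pos"])
p=grab_frame("wrist"); M=np.array(p["camera_from_world"]); C=np.linalg.inv(M)
print("cam in tool",R.T@(C[:3,3]-t),"\n",R.T@C[:3,:3]*100)
def px(P):
    q=M@np.r_[P,1]; f=210/np.tan(np.radians(p["fov_y"]/2)); return f*q[:2]/q[2]+[p["cx"],p["cy"]]
cap=np.array([649,38.5,81]); u=np.array([.766,0,.643]);v=np.array([0,1.,0]);im=p["img"].copy()
for k in np.linspace(0,6.28,25)[:-1]: 
    a=px(cap+17*(u*np.cos(k)+v*np.sin(k))); im[int(a[1]),int(a[0])]=(255,255,255)
for z in (50,60,70):
    for y in (42.5,57):
        for x in (-11,11):
            a=px(t+R@[x,y,z]).round().astype(int); im[a[1],a[0]]=(0,0,255); print((x,y,z),a-[310,190])
print(px(cap+17*u)-[310,190])
cv2.imwrite("pics/w2.png",cv2.resize(im[190:340,310:510],(800,600),interpolation=cv2.INTER_NEAREST))
E
```

```text
cam in tool [ 72.   -0.6 -71.4] 
 [[  0.  -96.  -28.1]
 [100.    0.    0. ]
 [  0.  -28.1  96. ]]
(-11, 42.5, 50) [ 67 119]
(11, 42.5, 50) [71 75]
(-11, 57, 50) [ 99 119]
(11, 57, 50) [105  75]
(-11, 42.5, 60) [ 61 107]
(11, 42.5, 60) [65 65]
(-11, 57, 60) [ 91 107]
(11, 57, 60) [96 65]
(-11, 42.5, 70) [56 96]
(11, 42.5, 70) [59 57]
(-11, 57, 70) [84 96]
(11, 57, 70) [88 57]
[103.6  95.1]
```

View pics/w2.png

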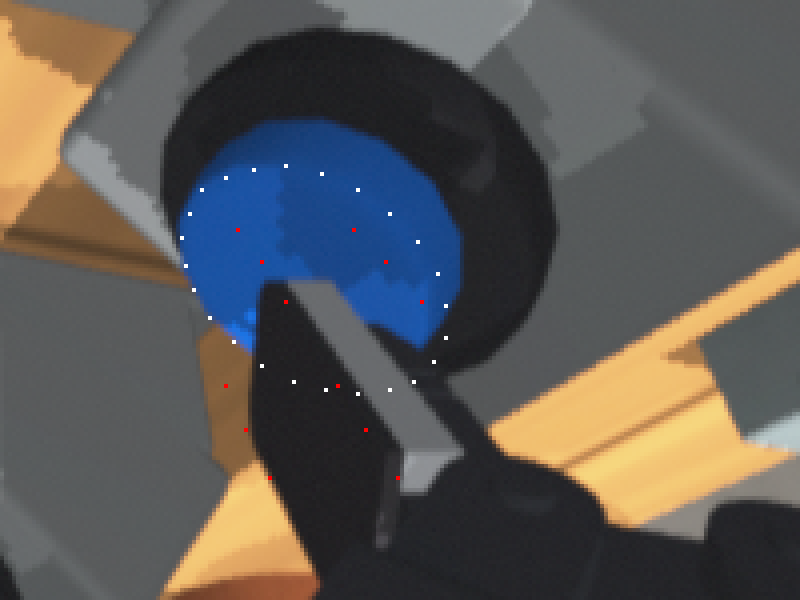

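Request:
apply_moves:
  targets:
    - {"x":-4.6,"y":5.7,"z":-3.2,"spin":0,"jaw":85}
    - {"x":-3.6,"y":8.2,"z":-0.2,"spin":0,"jaw":85}
    - {"x":-2.7,"y":10.6,"z":2.8,"spin":0,"jaw":85}
    - {"x":-2.7,"y":10.6,"z":2.8,"spin":0,"jaw":85}

```text
time: 12.48
tcp_pos: [592.8, 54.5, 135.2]
orientation: [[-0.297, 0.941, 0.16], [0.78, 0.336, -0.528], [-0.551, -0.032, -0.834]]
ft_force: [-11.2, -0.1, -8.0]
grip_width: 84.6
grip_force: 0.6
```

Request:
apply_moves:
  targets:
    - {"x":0.7,"y":1.8,"z":2.2,"spin":0,"jaw":85}
    - {"x":0.7,"y":1.8,"z":2.2,"spin":0,"jaw":85}

```text
time: 12.72
tcp_pos: [593.8, 54.3, 132.7]
orientation: [[-0.298, 0.941, 0.159], [0.78, 0.336, -0.528], [-0.551, -0.034, -0.834]]
ft_force: [-15.1, -0.6, -6.4]
grip_width: 84.8
grip_force: 1.0
```

Request:
apply_moves:
  targets:
    - {"x":0.7,"y":1.8,"z":2.2,"spin":0,"jaw":85}
    - {"x":0.7,"y":1.8,"z":2.2,"spin":0,"jaw":85}

```text
time: 12.98
tcp_pos: [594.8, 54.2, 130.1]
orientation: [[-0.299, 0.941, 0.157], [0.779, 0.336, -0.529], [-0.55, -0.036, -0.834]]
ft_force: [-15.9, -0.0, -8.3]
grip_width: 84.8
grip_force: 1.5
```

```bash
python3 - <<'E'
from h import *
s=observe(); R=np.array(s["orientation"]); t=np.array(s["tcp_pos"]); f=np.array(s["ft_force"]);m=np.array(s["moment"])*1000
print(f,m,R.T@f,R.T@m, "joints",np.array(s["joints"])*100)
r0=np.cross(f,m)/(f@f); print("line pt rel ref (tool)",R.T@r0)
p=grab_frame("wrist"); cv2.imwrite("pics/w3.png",cv2.resize(p["img"][150:380,180:480],(780,598)))
E
```

```text
[-15.9  -0.   -8.3] [ 670.6 2456.2 -792.5] [  9.3 -14.7   4.5] [2149.7 1485.4 -531.9] joints [ 30.6  57.9  -6.9  93.5 -58.4 152.6]
line pt rel ref (tool) [  3.7  45.2 141.1]
```

View pics/w3.png

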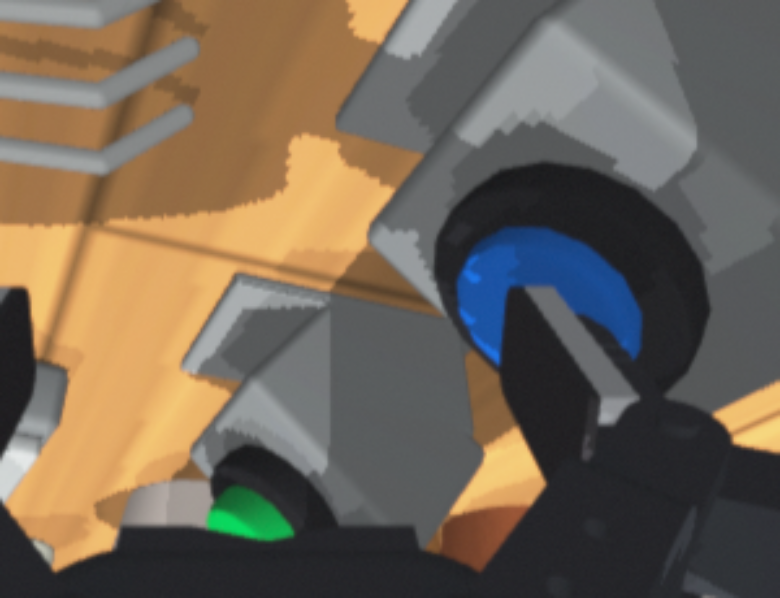

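The side force points up-slope. That suggests the finger's knuckle is touching the shelf edge, so I'll back off and press straight down on the lower half of the cap.

Request:
apply_moves:
  targets:
    - {"x":4.3,"y":-15,"z":-3.3,"spin":0,"jaw":85}
    - {"x":4.3,"y":-15,"z":-3.3,"spin":0,"jaw":85}

```text
time: 13.28
tcp_pos: [586.3, 55.6, 136.0]
orientation: [[-0.287, 0.942, 0.174], [0.781, 0.335, -0.527], [-0.554, -0.015, -0.832]]
ft_force: [0.1, 0.7, 0.7]
grip_width: 85.0
grip_force: 0.0
```

Request:
apply_moves:
  targets:
    - {"x":2.7,"y":0,"z":4.2,"spin":0,"jaw":85}
    - {"x":5.5,"y":0.3,"z":8.3,"spin":0,"jaw":85}
    - {"x":5.5,"y":0.3,"z":8.3,"spin":0,"jaw":85}

```text
time: 13.65
tcp_pos: [587.2, 55.6, 126.0]
orientation: [[-0.286, 0.942, 0.175], [0.781, 0.335, -0.527], [-0.555, -0.014, -0.832]]
ft_force: [-1.1, 0.2, 3.3]
grip_width: 84.7
grip_force: 1.2
```

Request:
apply_moves:
  targets:
    - {"x":2.7,"y":0,"z":4.2,"spin":0,"jaw":85}
    - {"x":2.7,"y":0,"z":4.2,"spin":0,"jaw":85}

```text
time: 13.9
tcp_pos: [586.9, 55.5, 121.2]
orientation: [[-0.286, 0.942, 0.175], [0.781, 0.335, -0.527], [-0.555, -0.014, -0.832]]
ft_force: [-0.4, 0.4, 2.9]
grip_width: 85.0
grip_force: 1.8
```

Request:
apply_moves:
  targets:
    - {"x":1.6,"y":0,"z":2.5,"spin":0,"jaw":85}
    - {"x":1.6,"y":0,"z":2.5,"spin":0,"jaw":85}

```text
time: 14.15
tcp_pos: [587.4, 55.5, 120.0]
orientation: [[-0.285, 0.942, 0.177], [0.781, 0.335, -0.527], [-0.556, -0.012, -0.831]]
ft_force: [-3.5, 1.3, 11.3]
grip_width: 85.1
grip_force: 5.6
```

Request:
apply_moves:
  targets:
    - {"x":1.6,"y":0,"z":2.5,"spin":0,"jaw":85}
    - {"x":1.6,"y":0,"z":2.5,"spin":0,"jaw":85}

```text
time: 14.4
tcp_pos: [587.7, 55.5, 119.2]
orientation: [[-0.284, 0.942, 0.179], [0.78, 0.335, -0.529], [-0.558, -0.01, -0.83]]
ft_force: [-9.1, 2.9, 22.5]
grip_width: 85.4
grip_force: 11.2
```

Request:
apply_moves:
  targets:
    - {"x":-9,"y":0,"z":-13.3,"spin":0,"jaw":85}
    - {"x":-9,"y":0,"z":-13.3,"spin":0,"jaw":85}
    - {"x":-14.5,"y":0.8,"z":-9.6,"spin":0,"jaw":85}
    - {"x":-14.5,"y":0.8,"z":-9.6,"spin":0,"jaw":85}

```text
time: 14.9
tcp_pos: [589.8, 48.7, 130.3]
orientation: [[-0.286, 0.942, 0.173], [0.782, 0.334, -0.527], [-0.554, -0.016, -0.832]]
ft_force: [-0.9, 0.2, 1.0]
grip_width: 84.9
grip_force: 0.9
```

Request:
apply_moves:
  targets:
    - {"x":3.9,"y":0,"z":5.8,"spin":0,"jaw":85}
    - {"x":6.6,"y":0,"z":10,"spin":0,"jaw":85}
    - {"x":6.6,"y":0,"z":10,"spin":0,"jaw":85}

```text
time: 15.28
tcp_pos: [590.8, 49.1, 122.3]
orientation: [[-0.283, 0.942, 0.179], [0.78, 0.335, -0.529], [-0.558, -0.011, -0.83]]
ft_force: [-7.8, 2.0, 18.1]
grip_width: 85.0
grip_force: 9.4
```

Request:
apply_moves:
  targets:
    - {"x":1.6,"y":0,"z":2.5,"spin":0,"jaw":85}
    - {"x":1.6,"y":0,"z":2.5,"spin":0,"jaw":85}

```text
time: 15.52
tcp_pos: [591.0, 49.1, 121.6]
orientation: [[-0.282, 0.942, 0.181], [0.779, 0.335, -0.53], [-0.56, -0.009, -0.828]]
ft_force: [-13.3, 3.3, 29.3]
grip_width: 85.1
grip_force: 15.5
```

Request:
apply_moves:
  targets:
    - {"x":-12,"y":-10,"z":-25,"spin":0,"jaw":85}
    - {"x":-30,"y":-30,"z":-70,"spin":0,"jaw":85}
    - {"x":-40,"y":-60,"z":-110,"spin":0,"jaw":85}
    - {"x":-40,"y":-60,"z":-110,"spin":0,"jaw":85}

```text
time: 16.02
tcp_pos: [525.3, 56.4, 233.2]
orientation: [[-0.285, 0.942, 0.178], [0.782, 0.336, -0.525], [-0.554, -0.01, -0.832]]
ft_force: [0.9, 0.5, -0.1]
grip_width: 84.8
grip_force: 0.0
```

```bash
python3 - <<'E'
from h import *
s=observe(); print(np.array(s["tcp_pos"]),np.array(s["joints"])*100)
sp=spin_for([.937,.349,0]); print(sp)
for P in ([450.5,311.5,150],[450.5,311.5,80],[450.5,311.5,39]): print(plan(P,(0,0,53),0)[:2])
p=grab_frame("side")
for k in ("scoop_grip","zero_top"): print(k,[d["point"] for d in landmark_of(k,p)[:2]])
E
```

```text
[525.3  56.4 233.2] [ 35.1  34.8 -14.3 109.6 -58.7 158.2]
-0.3422308702499562
(array([ 267. ,   16.1, -131. ]), array([441.1, 339.3, 194.1]))
(array([305.8,  16.8, -72.7]), array([441.1, 339.3, 124.1]))
(array([328.5,  17.2, -38.6]), array([441.1, 339.3,  83.1]))
scoop_grip [[451.4, 310.9, 38.0]]
zero_top [[224.8, 250.1, 78.5], [647.4, 42.9, 81.7]]
```

Request:
apply_moves:
  targets:
    - {"x":53,"y":3,"z":-26,"spin":0,"jaw":85}
    - {"x":106,"y":6,"z":-52,"spin":0,"jaw":85}
    - {"x":160,"y":10,"z":-78,"spin":0,"jaw":85}
    - {"x":213,"y":13,"z":-104,"spin":0,"jaw":85}
    - {"x":267,"y":16,"z":-131,"spin":0,"jaw":85}
    - {"x":295,"y":16.5,"z":-89,"spin":0,"jaw":85}
    - {"x":306,"y":17,"z":-73,"spin":0,"jaw":85}
    - {"x":306,"y":17,"z":-73,"spin":0,"jaw":85}

```text
time: 17.18
tcp_pos: [440.2, 337.7, 117.6]
orientation: [[-0.289, 0.942, 0.17], [0.778, 0.335, -0.531], [-0.557, -0.021, -0.83]]
ft_force: [-0.1, 0.7, 0.1]
grip_width: 85.3
grip_force: 0.0
```

```bash
python3 - <<'E'
from h import *
s=observe(); R=np.array(s["orientation"]); t=np.array(s["tcp_pos"]); print(t,R[:,1],np.array(s["joints"])*100)
p=grab_frame("wrist"); M=np.array(p["camera_from_world"])
for k in ("scoop_grip","scoop_lip","scoop"): print(k,[d["point"] for d in landmark_of(k,p)[:2]])
def px(P):
    q=M@np.r_[P,1]; f=210/np.tan(np.radians(p["fov_y"]/2)); return (f*q[:2]/q[2]+[p["cx"],p["cy"]]).astype(int)
im=p["img"].copy()
for d in (-34,0,42): cv2.circle(im,tuple(int(v) for v in px(np.array([450.5-.349*-d*-1,311.5+.937*-d*-1,49]))),2,(255,255,255),-1)
print(plan([450.5,311.5,39],(0,0,53),0)[:2])
cv2.imwrite("pics/w4.png",im)
E
```

```text
[440.2 337.7 117.6] [ 0.9  0.3 -0. ] [ 85.4  69.6   9.6 130.6 -49.7 216.3]
scoop_grip [[452.9, 310.7, 40.1]]
scoop_lip [[501.9, 168.0, 11.7]]
scoop [[478.6, 219.7, 4.3], [469.5, -12.0, -2.5]]
(array([22.1, -0.1, 32.3]), array([441.2, 339.4,  83.1]))
```

View pics/w4.png

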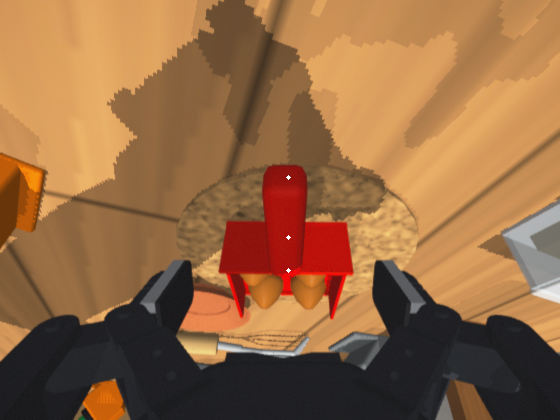

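The handle (px 285,165–270) is centred between the fingers at px 180 and 385, so I'll go down and grip.

Request:
apply_moves:
  newtons: 80
  targets:
    - {"x":11,"y":0.3,"z":16,"spin":0,"jaw":85}
    - {"x":22,"y":0.5,"z":32,"spin":0,"jaw":85}
    - {"x":22,"y":0.5,"z":32,"spin":0,"jaw":85}
    - {"x":22,"y":0.5,"z":32,"spin":0,"jaw":40}
    - {"x":22,"y":0.5,"z":32,"spin":0,"jaw":0}
    - {"x":22,"y":0.5,"z":32,"spin":0,"jaw":0}
    - {"x":22,"y":0.5,"z":32,"spin":0,"jaw":0}
    - {"x":22,"y":0.5,"z":32,"spin":0,"jaw":0}

```text
time: 18.38
tcp_pos: [441.2, 339.7, 83.4]
orientation: [[-0.286, 0.942, 0.175], [0.782, 0.335, -0.526], [-0.554, -0.013, -0.832]]
ft_force: [-1.4, 0.3, 3.0]
grip_width: 19.0
grip_force: 78.2
```

Request:
apply_moves:
  targets:
    - {"x":-5.5,"y":0,"z":-8.3,"spin":0,"jaw":0}
    - {"x":-16,"y":0,"z":-25,"spin":0,"jaw":0}
    - {"x":-33,"y":-0.5,"z":-50,"spin":0,"jaw":0}
    - {"x":-55,"y":-1,"z":-83,"spin":0,"jaw":0}
    - {"x":-83,"y":-2,"z":-125,"spin":0,"jaw":0}
    - {"x":-111,"y":-3,"z":-166,"spin":0,"jaw":0}
    - {"x":-111,"y":-3,"z":-166,"spin":0,"jaw":0}

```text
time: 19.25
tcp_pos: [441.9, 340.2, 287.1]
orientation: [[-0.283, 0.942, 0.179], [0.785, 0.335, -0.521], [-0.55, -0.007, -0.835]]
ft_force: [0.8, 1.2, -3.1]
grip_width: 18.6
grip_force: 78.2
```

```bash
python3 - <<'E'
from h import *
s=observe(); R=np.array(s["orientation"]); t=np.array(s["tcp_pos"]); print(t,R[:,1],np.array(s["joints"])*100)
p=grab_frame("wrist"); L=np.array(landmark_of("scoop_lip",p)[0]["point"]); G=t+R@[0,0,53]; print(L,G,L-G)
cv2.imwrite("pics/w5.png",p["img"][200:])
# nominal scoop frame in world at grasp -> tool frame
h=np.array([.349,-.937,0]); z=np.array([0,0,1.]); lip=147*h-26*z; print("expected",lip)
np.save("lip.npy",R.T@lip+[0,0,53])
# pour: lip target path over pot, spin 0..-180
pot=np.array([490.5,-271.5,0])
for sp in range(0,-181,-20):
    c,n=np.cos(np.radians(sp)),np.sin(np.radians(sp)); R2=R@np.array([[c,-n,0],[n,c,0],[0,0,1]])
    Sx=R2@(R.T@h); Sz=R2@(R.T@z)
    for lz in (190,):
        tt=pot+[0,0,lz]-R2@(R.T@lip+[0,0,53]); print(sp,Sx,np.degrees(np.arccos(Sz[2])).round(),tt,(R.T@(tt-t)))
E
```

```text
[441.9 340.2 287.1] [ 0.9  0.3 -0. ] [ 85.5  55.4  31.8 165.3 -49.7 216.4]Traceback (most recent call last):
  File "<stdin>", line 3, in <module>
IndexError: list index out of range
```

```bash
cat > pour.py <<'E'
from h import *
R=np.array([[-.286,.942,.175],[.782,.335,-.526],[-.554,-.013,-.832]])
h=np.array([.349,-.937,0]); z=np.array([0,0,1.]); lipT=R.T@(147*h-26*z)+[0,0,53]
pot=np.array([490.5,-271.5,0])
def tcp(sp,lip):
    c,n=np.cos(np.radians(sp)),np.sin(np.radians(sp)); R2=R@np.array([[c,-n,0],[n,c,0],[0,0,1]])
    return np.array(lip)-R2@lipT, R2@R.T@h, R2@R.T@z
E
python3 - <<'E'
from pour import *
s=observe(); t=np.array(s["tcp_pos"]); p=grab_frame("side")
for k in ("scoop_lip","bulb1_mid"): print([(d["point"],round(d["confidence"],2)) for d in landmark_of(k,p)[:5]])
print("expect lip",t+R@lipT)
for sp in range(0,-181,-20):
    tt,sx,sz=tcp(sp,pot+[0,0,200]); print(sp,sx*100,np.degrees(np.arccos(sz[2])).round(),tt,R.T@(tt-t))
E
```

```text
[]
[([687.8, -340.8, 2.4], 0.65)]
expect lip [501.3 173.6 212.4]
0 [ 34.9 -93.7   0. ] 2.0 [ 429.9 -105.8  270.1] [-338.1 -159.2  242.6]
-20 [ 60.1 -79.9  -3.4] 11.0 [ 397.4 -123.9  274.6] [-345.5 -195.9  242.6]
-40 [ 79.1 -60.  -12. ] 22.0 [ 372.8 -149.9  285.8] [-365.  -228.   242.6]
-60 [ 89.9 -36.3 -24.7] 32.0 [ 359.1 -180.6  302.4] [-394.3 -251.4  242.6]
-80 [ 90.9 -11.7 -40. ] 42.0 [ 358.  -212.5  322.2] [-429.8 -263.4  242.7]
-100 [ 82.1  10.7 -56. ] 50.0 [ 369.5 -241.5  343. ] [-467.3 -262.5  242.7]
-120 [ 64.6  28.3 -70.8] 57.0 [ 392.4 -264.2  362.2] [-502.3 -248.8  242.7]
-140 [ 40.5  39.  -82.6] 63.0 [ 423.7 -278.   377.4] [-530.4 -224.1  242.7]
-160 [ 12.7  41.5 -90.1] 66.0 [ 459.9 -281.   387. ] [-548.4 -191.1  242.7]
-180 [-15.5  35.5 -92.2] 67.0 [ 496.4 -273.   389.6] [-554.1 -154.1  242.7]
```

Request:
apply_moves:
  targets:
    - {"x":-7,"y":-3.5,"z":5,"spin":0,"jaw":0}
    - {"x":-21,"y":-10.7,"z":15.3,"spin":0,"jaw":0}
    - {"x":-43,"y":-21.6,"z":31,"spin":0,"jaw":0}
    - {"x":-71,"y":-36,"z":51,"spin":0,"jaw":0}
    - {"x":-103,"y":-52,"z":74.5,"spin":0,"jaw":0}
    - {"x":-135,"y":-68,"z":97.5,"spin":0,"jaw":0}
    - {"x":-167,"y":-84,"z":120.5,"spin":0,"jaw":0}
    - {"x":-199,"y":-100.5,"z":144,"spin":0,"jaw":0}
    - {"x":-231,"y":-116.5,"z":167,"spin":0,"jaw":0}
    - {"x":-259,"y":-131,"z":187,"spin":0,"jaw":0}
    - {"x":-281,"y":-142,"z":203,"spin":0,"jaw":0}
    - {"x":-295,"y":-149,"z":213,"spin":0,"jaw":0}

```text
time: 21.0
tcp_pos: [420.2, -55.2, 270.1]
orientation: [[-0.286, 0.943, 0.171], [0.782, 0.333, -0.527], [-0.554, -0.017, -0.832]]
ft_force: [0.2, 0.8, -2.4]
grip_width: 18.9
grip_force: 78.4
```

Request:
apply_moves:
  targets:
    - {"x":-9,"y":-5,"z":7,"spin":0,"jaw":0}
    - {"x":-16,"y":-8,"z":12,"spin":0,"jaw":0}
    - {"x":-21,"y":-10,"z":15,"spin":0,"jaw":0}
    - {"x":-21,"y":-10,"z":15,"spin":0,"jaw":0}

```text
time: 21.5
tcp_pos: [421.4, -81.1, 270.2]
orientation: [[-0.286, 0.942, 0.174], [0.782, 0.335, -0.526], [-0.554, -0.014, -0.832]]
ft_force: [-0.6, 0.6, -1.6]
grip_width: 19.0
grip_force: 78.4
```

```bash
python3 - <<'E'
from pour import *
s=observe(); t=np.array(s["tcp_pos"]); print(t,"lip",t+R@lipT,np.array(s["joints"])*100)
p=grab_frame("top")
for k in ("scoop_lip","bulb1_mid","scoop_grip"): print([(d["point"],round(d["confidence"],2)) for d in landmark_of(k,p)[:5]])
cv2.imwrite("pics/t6.png",cv2.resize(p["img"][130:310,260:480],(733,600)))
for sp in list(range(0,-181,-8))+[-180]:
    sx=tcp(sp,pot)[1]; f=min(1,-sp/60)
    hx=sx*[1,1,0]; lip=pot+[0,0,200-45*f]-25*hx/np.linalg.norm(hx)
    tt,sx,sz=tcp(sp,lip); print(sp,np.degrees(np.arccos(sz[2])).round(),tt,R.T@(tt-t))
E
```

```text
[421.4 -81.1 270.2] lip [ 481.9 -246.8  200.2] [ 10.6   3.4 -43.8  95.8 -57.3 128.9]
[([484.1, -253.4, 202.1], 0.75), ([482.3, -213.2, 205.7], 0.33)]
[([590.4, -489.9, 2.4], 0.61), ([431.9, -188.3, 210.5], 0.52)]
[([428.1, -106.6, 223.3], 0.96)]
0 2.0 [421.2 -82.4 270.1] [-0.9 -0.6  0.8]
-8 5.0 [404.8 -89.7 265. ] [  0.9 -18.4   6. ]
-16 9.0 [389.5 -98.8 261.1] [  0.3 -35.8  11.3]
-24 13.0 [ 375.6 -109.5  258.4] [ -2.5 -52.5  16.8]
-32 18.0 [ 363.3 -121.5  256.6] [ -7.5 -68.1  22.4]
-40 22.0 [ 352.9 -134.8  255.8] [-14.4 -82.3  28.2]
-48 26.0 [ 344.4 -149.   255.9] [-23.1 -95.   34.1]
-56 30.0 [ 338.2 -163.7  256.7] [ -33.4 -105.8   40.2]
-64 34.0 [ 334.2 -178.9  261.2] [ -46.5 -114.7   43.7]
-72 38.0 [ 332.5 -194.2  269. ] [ -62.3 -121.5   44.9]
-80 42.0 [ 333.2 -209.3  277.2] [ -78.9 -126.1   46.2]
-88 45.0 [ 336.1 -224.   285.6] [ -95.8 -128.4   47.5]
-96 49.0 [ 341.3 -238.   293.9] [-112.9 -128.3   48.9]
-104 52.0 [ 348.7 -251.2  302. ] [-129.8 -125.9   50.3]
-112 55.0 [ 358.1 -263.3  309.8] [-146.4 -121.2   51.8]
-120 57.0 [ 369.5 -274.3  317.2] [-162.2 -114.2   53.5]
-128 60.0 [ 382.7 -283.8  323.9] [-177.2 -105.1   55.3]
-136 62.0 [ 397.6 -291.9  329.8] [-191.1  -93.8   57.2]
-144 64.0 [ 414.3 -298.3  334.9] [-203.6  -80.3   59.2]
-152 65.0 [ 432.6 -302.8  338.9] [-214.6  -64.6   61.4]
-160 66.0 [ 452.6 -304.9  342. ] [-223.7  -46.5   63.5]
-168 67.0 [ 473.9 -304.1  343.9] [-230.2  -26.1   65.2]
-176 67.0 [ 495.8 -299.6  344.7] [-233.4   -4.    66. ]
-180 67.0 [ 506.5 -295.9  344.6] [-233.5    7.2   66. ]
```

View pics/t6.png

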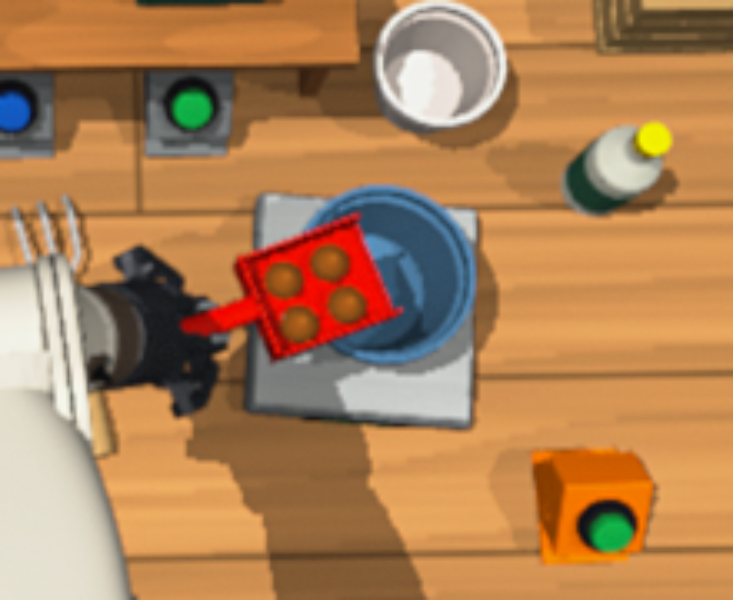

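The scoop is level with four bulbs (crop px 285–345, 265–325), and its lip is over the pot mouth. I'll pour now by spinning about the leaned axis.

Request:
apply_moves:
  targets:
    - {"x":1,"y":-18,"z":6,"spin":-8,"jaw":0}
    - {"x":0,"y":-36,"z":11,"spin":-16,"jaw":0}
    - {"x":-2.5,"y":-52.5,"z":17,"spin":-24,"jaw":0}
    - {"x":-7.5,"y":-68,"z":22.5,"spin":-32,"jaw":0}
    - {"x":-14.5,"y":-82,"z":28,"spin":-40,"jaw":0}
    - {"x":-23,"y":-95,"z":34,"spin":-48,"jaw":0}
    - {"x":-33.5,"y":-106,"z":40,"spin":-56,"jaw":0}
    - {"x":-46.5,"y":-115,"z":43.5,"spin":-64,"jaw":0}
    - {"x":-62,"y":-121.5,"z":45,"spin":-72,"jaw":0}
    - {"x":-79,"y":-126,"z":46,"spin":-80,"jaw":0}
    - {"x":-96,"y":-128.5,"z":47.5,"spin":-88,"jaw":0}
    - {"x":-113,"y":-128.5,"z":49,"spin":-96,"jaw":0}

```text
time: 23.2
tcp_pos: [340.8, -238.4, 294.1]
orientation: [[-0.905, -0.388, 0.173], [-0.418, 0.74, -0.527], [0.076, -0.549, -0.832]]
ft_force: [-0.0, 0.6, -3.2]
grip_width: 19.1
grip_force: 78.5
```

```bash
python3 - <<'E'
from pour import *
s=observe(); t=np.array(s["tcp_pos"]); Rn=np.array(s["orientation"]); print(t,"lip",t+Rn@lipT,np.array(s["joints"])*100)
p=grab_frame("side"); cv2.imwrite("pics/s7.png",cv2.resize(p["img"][60:240,200:420],(733,600)))
for sp in list(range(-104,-181,-8))+[-180]:
    sx=tcp(sp,pot)[1]; hx=sx*[1,1,0]; lip=pot+[0,0,155]-25*hx/np.linalg.norm(hx)
    tt,sx,sz=tcp(sp,lip); print(sp,sp+96,Rn.T@(tt-t))
E
```

```text
[ 340.8 -238.4  294.1] lip [ 464.6 -273.6  154.6] [-37.  -16.2 -57.   76.2 -44.3 -91.8]
-104 -8 [ -1.1 -16.8   1.5]
-112 -16 [ -4.  -33.8   3. ]
-120 -24 [ -9.2 -50.3   4.6]
-128 -32 [-16.6 -66.2   6.4]
-136 -40 [-26.3 -81.2   8.3]
-144 -48 [-38.3 -95.2  10.3]
-152 -56 [ -52.8 -107.9   12.5]
-160 -64 [ -69.7 -118.9   14.5]
-168 -72 [ -89.2 -127.6   16.2]
-176 -80 [-110.8 -133.2   17. ]
-180 -84 [-122.  -134.6   16.9]
```

View pics/s7.png

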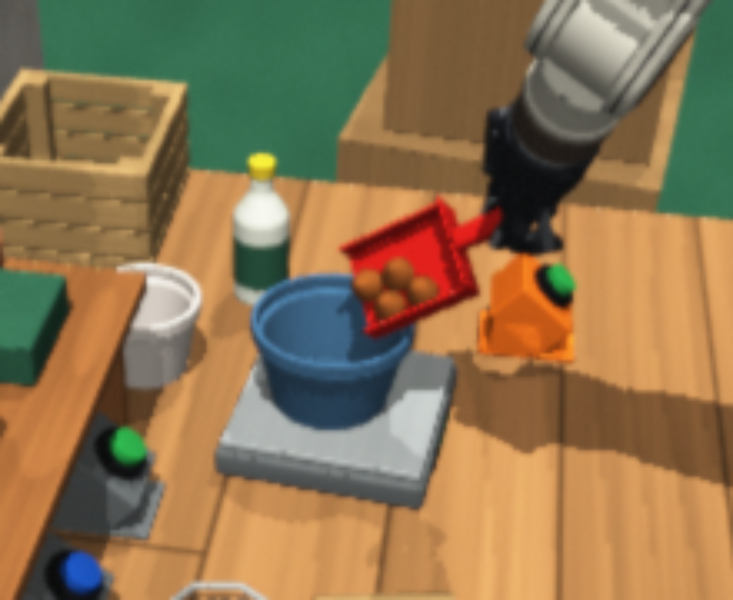

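The four bulbs have slid against the low side wall (crop px 360–430, 270–300), still in the scoop and above the pot mouth. I'll continue the tip.

Request:
apply_moves:
  targets:
    - {"x":-1,"y":-17,"z":1.5,"spin":-8,"jaw":0}
    - {"x":-4,"y":-34,"z":3,"spin":-16,"jaw":0}
    - {"x":-9,"y":-50,"z":4.5,"spin":-24,"jaw":0}
    - {"x":-16.5,"y":-66,"z":6.5,"spin":-32,"jaw":0}
    - {"x":-26,"y":-81,"z":8.5,"spin":-40,"jaw":0}
    - {"x":-38,"y":-95,"z":10.5,"spin":-48,"jaw":0}
    - {"x":-53,"y":-108,"z":12.5,"spin":-56,"jaw":0}
    - {"x":-70,"y":-119,"z":14.5,"spin":-64,"jaw":0}
    - {"x":-89,"y":-127.5,"z":16,"spin":-72,"jaw":0}
    - {"x":-111,"y":-133,"z":17,"spin":-80,"jaw":0}
    - {"x":-111,"y":-133,"z":17,"spin":-80,"jaw":0}
    - {"x":-111,"y":-133,"z":17,"spin":-80,"jaw":0}

```text
time: 24.75
tcp_pos: [495.2, -299.4, 344.4]
orientation: [[0.219, -0.96, 0.173], [-0.804, -0.278, -0.526], [0.554, -0.024, -0.832]]
ft_force: [0.7, 0.7, -2.2]
grip_width: 19.4
grip_force: 78.7
```

```bash
python3 - <<'E'
from pour import *
s=observe(); t=np.array(s["tcp_pos"]); Rn=np.array(s["orientation"]); print(t,"lip",t+Rn@lipT,np.array(s["joints"])*100)
a=grab_frame("side")["img"][60:240,220:400]; b=grab_frame("top")["img"][130:310,290:470]
cv2.imwrite("pics/s8.png",cv2.resize(np.hstack([a,b]),(800,400)))
E
```

```text
[ 495.2 -299.4  344.4] lip [ 496.2 -295.5  154.7] [ -37.2   14.3  -13.3   89.4  -44.1 -230.9]
```

View pics/s8.png

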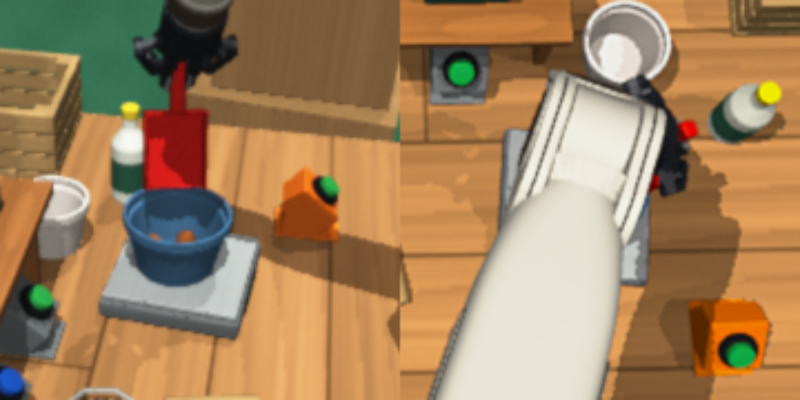

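The scoop is empty, with bulbs visible inside the pot (left half, px 155–190, 235). The pot is still centred. I'll lift, spin back and return to the mat.

```bash
python3 - <<'E'
from pour import *
print(spin_for([.942,.335,-.013]))
for P in ([495,-299,430],[440,-60,350],[441.2,339.7,240],[441.2,339.7,86]): print(plan(P)[0])
p=grab_frame("side"); print([(d["point"],round(d["confidence"],2)) for d in landmark_of("bulb1_mid",p)])
E
```

```text
175.9578660006206
[ 46.6  -2.3 -71.3]
[-201.7  -14.  -140.1]
[-583.5 -123.5 -258.8]
[-668.8 -119.8 -130.7]
[([680.5, 377.7, 2.8], 0.53)]
```

Request:
apply_moves:
  targets:
    - {"x":24,"y":-1,"z":-36,"spin":0,"jaw":0}
    - {"x":47,"y":-2,"z":-71,"spin":5,"jaw":0}
    - {"x":5,"y":-4,"z":-83,"spin":15,"jaw":0}
    - {"x":-36,"y":-6,"z":-94,"spin":25,"jaw":0}
    - {"x":-78,"y":-8,"z":-106,"spin":35,"jaw":0}
    - {"x":-119,"y":-10,"z":-117,"spin":45,"jaw":0}
    - {"x":-160,"y":-12,"z":-129,"spin":55,"jaw":0}
    - {"x":-202,"y":-14,"z":-140,"spin":65,"jaw":0}
    - {"x":-250,"y":-28,"z":-155,"spin":75,"jaw":0}
    - {"x":-297,"y":-41,"z":-170,"spin":85,"jaw":0}
    - {"x":-345,"y":-55,"z":-185,"spin":95,"jaw":0}
    - {"x":-393,"y":-68,"z":-199,"spin":105,"jaw":0}

```text
time: 26.45
tcp_pos: [440.9, 127.9, 298.6]
orientation: [[-0.983, -0.061, 0.176], [-0.146, 0.839, -0.525], [-0.115, -0.541, -0.833]]
ft_force: [0.9, -0.2, -2.6]
grip_width: 19.2
grip_force: 78.8
```

```bash
python3 - <<'E'
from pour import *
print(spin_for([.942,.335,-.013]))
for P in ([441.2,339.7,240],[441.2,339.7,86]): print(plan(P)[0])
print(np.array(observe()["joints"])*100)
E
```

```text
76.68572920164782
[-24.5 209.3 -62.3]
[ -6.8 292.6  66. ]
[ 55.6  24.  -11.6 136.8 -56.8  48.8]
```

Request:
apply_moves:
  targets:
    - {"x":-4,"y":35,"z":-10,"spin":10,"jaw":0}
    - {"x":-8,"y":70,"z":-21,"spin":20,"jaw":0}
    - {"x":-12,"y":105,"z":-31,"spin":30,"jaw":0}
    - {"x":-16,"y":140,"z":-42,"spin":40,"jaw":0}
    - {"x":-20,"y":175,"z":-52,"spin":50,"jaw":0}
    - {"x":-24.5,"y":209,"z":-62,"spin":60,"jaw":0}
    - {"x":-24.5,"y":209,"z":-62,"spin":70,"jaw":0}
    - {"x":-24.5,"y":209,"z":-62,"spin":76,"jaw":0}
    - {"x":-24.5,"y":209,"z":-62,"spin":76,"jaw":0}

```text
time: 27.58
tcp_pos: [440.0, 337.9, 239.3]
orientation: [[-0.305, 0.936, 0.175], [0.776, 0.35, -0.525], [-0.552, -0.024, -0.833]]
ft_force: [-0.3, 0.4, -1.3]
grip_width: 18.9
grip_force: 79.0
```

```bash
python3 - <<'E'
from pour import *
s=observe();print(spin_for([.942,.335,-.013]),np.array(s["orientation"])*1000)
for P in ([441.2,339.7,120],[441.2,339.7,84.5]): print(plan(P)[0])
p=grab_frame("side"); t=np.array(s["tcp_pos"]);print("exp",t+np.array(s["orientation"])@lipT,[(d["point"],round(d["confidence"],2)) for k in ("scoop_lip","scoop_grip") for d in landmark_of(k,p)[:2]])
E
```

```text
1.137795827800122 [[-304.6  936.3  174.6]
 [ 775.9  350.3 -524.7]
 [-552.4  -24.4 -833.2]]
[66.9  4.7 98.7]
[ 86.5   5.5 128.3]
exp [502.5 173.2 168.8] [([491.5, -273.0, 37.9], 0.41)]
```

Request:
apply_moves:
  targets:
    - {"x":25,"y":2,"z":37,"spin":1,"jaw":0}
    - {"x":50,"y":3.5,"z":74,"spin":1,"jaw":0}
    - {"x":72,"y":5,"z":106,"spin":1,"jaw":0}
    - {"x":82,"y":5.3,"z":122,"spin":1,"jaw":0}
    - {"x":86,"y":5.5,"z":127.5,"spin":1,"jaw":0}
    - {"x":86,"y":5.5,"z":127.5,"spin":1,"jaw":0}

```text
time: 28.48
tcp_pos: [441.0, 339.4, 85.6]
orientation: [[-0.288, 0.942, 0.174], [0.781, 0.336, -0.526], [-0.553, -0.015, -0.833]]
ft_force: [0.3, -0.3, -1.6]
grip_width: 18.5
grip_force: 79.0
```

Request:
apply_moves:
  targets:
    - {"x":0.6,"y":0,"z":0.8,"spin":0,"jaw":0}
    - {"x":0.6,"y":0,"z":0.8,"spin":0,"jaw":0}

```text
time: 28.72
tcp_pos: [441.2, 339.9, 85.3]
orientation: [[-0.288, 0.942, 0.175], [0.782, 0.336, -0.524], [-0.553, -0.014, -0.833]]
ft_force: [0.5, -0.2, -2.5]
grip_width: 18.9
grip_force: 79.0
```

Request:
apply_moves:
  targets:
    - {"x":0.8,"y":0,"z":1.2,"spin":0,"jaw":0}
    - {"x":0.8,"y":0,"z":1.2,"spin":0,"jaw":0}

```text
time: 28.98
tcp_pos: [441.0, 339.7, 83.6]
orientation: [[-0.288, 0.942, 0.175], [0.782, 0.337, -0.525], [-0.554, -0.014, -0.833]]
ft_force: [-1.1, 0.7, 1.3]
grip_width: 18.7
grip_force: 79.3
```

Request:
apply_moves:
  targets:
    - {"x":0.6,"y":0,"z":0.8,"spin":0,"jaw":0}
    - {"x":0.6,"y":0,"z":0.8,"spin":0,"jaw":0}

```text
time: 29.22
tcp_pos: [441.0, 339.8, 83.3]
orientation: [[-0.288, 0.941, 0.176], [0.781, 0.337, -0.525], [-0.554, -0.014, -0.832]]
ft_force: [-3.0, 1.2, 6.3]
grip_width: 18.8
grip_force: 80.4
```

Contact at the original height. I'll release, then retreat up and back along the tool axis.

Request:
apply_moves:
  newtons: 20
  targets:
    - {"x":-0.4,"y":0,"z":-0.6,"spin":0,"jaw":25}
    - {"x":-0.4,"y":0,"z":-0.6,"spin":0,"jaw":45}
    - {"x":-0.4,"y":0,"z":-0.6,"spin":0,"jaw":85}
    - {"x":-0.4,"y":0,"z":-0.6,"spin":0,"jaw":85}
    - {"x":-0.4,"y":0,"z":-0.6,"spin":0,"jaw":85}
    - {"x":-1,"y":0,"z":-30,"spin":0,"jaw":85}
    - {"x":-20,"y":0,"z":-80,"spin":0,"jaw":85}
    - {"x":-50,"y":0,"z":-125,"spin":0,"jaw":85}
    - {"x":-80,"y":0,"z":-165,"spin":0,"jaw":85}
    - {"x":-80,"y":0,"z":-165,"spin":0,"jaw":85}

```text
time: 30.48
tcp_pos: [436.3, 364.8, 268.4]
orientation: [[-0.285, 0.942, 0.18], [0.785, 0.337, -0.52], [-0.55, -0.007, -0.835]]
ft_force: [-0.2, -0.3, -0.6]
grip_width: 85.2
grip_force: 0.0
```

```bash
python3 - <<'E'
from pour import *
s=observe();print(np.array(s["tcp_pos"]),spin_for([.942,.335,-.013]))
for n in ("side","top","wrist"):
    p=grab_frame(n)
    for k in ("scoop","scoop_lip","scoop_grip","bulb1_mid","record_top","pot_rim","mat"):
        print(n,k,[(np.round(d["point"]),round(d["confidence"],2)) for d in landmark_of(k,p)[:5]])
# brown pixels (bulbs) count, from top mask
    m=[(int(d["pixels"].sum()),np.argwhere(d["pixels"]).mean(0).round(),round(d["confidence"],2)) for d in masks_of("bulb1_mid",p)]; print(m)
E
```

```text
[436.3 364.8 268.4] -0.11462983641482524
side scoop [(array([480., 223.,   7.]), 0.81)]
side scoop_lip []
side scoop_grip [(array([456., 313.,  35.]), 0.78)]
side bulb1_mid [(array([480., 223.,  11.]), 0.39)]
side record_top [(array([ 648., -115.,   84.]), 0.42)]
side pot_rim [(array([ 489., -272.,  128.]), 0.62)]
side mat [(array([490., 228.,  -2.]), 0.95), (array([ 645., -116.,   80.]), 0.7), (array([ 677., -117.,    3.]), 0.32)]
[(1668, array([328., 261.]), 0.26)]
top scoop [(array([480., 226.,   3.]), 0.75), (array([647.,  36.,  78.]), 0.7), (array([562., 508.,  -2.]), 0.46)]
top scoop_lip [(array([503., 170.,  13.]), 0.76), (array([466.,  -9.,  -4.]), 0.24)]
top scoop_grip [(array([450., 314.,  39.]), 0.68), (array([ 487., -271.,  135.]), 0.49), (array([ 589., -489.,    2.]), 0.24)]
top bulb1_mid [(array([ 489., -270.,   63.]), 0.51)]
top record_top [(array([673.,  42.,  -0.]), 0.71), (array([ 645., -121.,   83.]), 0.68)]
top pot_rim []
top mat [(array([489., 231.,   1.]), 0.74), (array([675., 384.,  -2.]), 0.59)]
[(62, array([216., 370.]), 0.46), (116, array([162., 318.]), 0.43)]
wrist scoop [(array([480., 220.,   2.]), 0.75)]
wrist scoop_lip [(array([503., 165.,  12.]), 0.62)]
wrist scoop_grip [(array([454., 311.,  40.]), 0.6)]
wrist bulb1_mid []
wrist record_top [(array([500., 168.,   9.]), 0.62), (array([ 644., -121.,   78.]), 0.52)]
wrist pot_rim [(array([ 489., -271.,  133.]), 0.96), (array([650.,  35.,  80.]), 0.69)]
wrist mat [(array([ 689., -339.,    1.]), 0.53)]
[]
```

```bash
python3 - <<'E'
from pour import *
p=grab_frame("top"); im=p["img"]; hsv=cv2.cvtColor(im,cv2.COLOR_BGR2HSV)
M=np.array(p["camera_from_world"]); f=210/np.tan(np.radians(p["fov_y"]/2)); q=M@np.r_[490.5,-271.5,130,1]; c=f*q[:2]/q[2]+[p["cx"],p["cy"]]; r=f*66/q[2]; print(c,r)
yy,xx=np.mgrid[:420,:560]; ins=(xx-c[0])**2+(yy-c[1])**2<r*r
m=(ins&((hsv[...,0]<25)|(hsv[...,0]>170))&(hsv[...,1]>70)).astype(np.uint8)
n,l,st,ce=cv2.connectedComponentsWithStats(m); print(m.sum(),st[1:],ce[1:])
x0,y0=int(c[0]-22),int(c[1]-22)
for row in m[y0:y0+44:1,x0:x0+46]: 
    if row.any(): print("".join(".#"[v] for v in row))
s=observe()
for P in ([560,-108,270],[580,-108,170],[588.3,-108.4,138]): print(plan(P)[0])
E
```

```text
[374.5 210.9] 23.802198659719398
297 [[369 200  10   9  78]
 [365 211  10  11  76]
 [377 215   9   9  69]
 [354 216  10  10  74]] [[373.4 203.8]
 [369.2 215.8]
 [381.  219. ]
 [358.5 220.7]]
.................########.....................
.................#########....................
.................##########...................
.................##########...................
.................##########...................
..................#########...................
..................#########...................
..................########....................
...................#####......................
................##............................
..............######..........................
..............########........................
.............#########........................
.............##########....#####..............
....#........##########...#######.............
...#######...##########..#########............
...########...########...#########............
..##########..#######....#########............
..##########..#####......#########............
..##########....#........#########............
...#########..............#######.............
...########................#####..............
....#######...................................
.....####.....................................
[-408.2  -41.1  264.3]
[-358.6  -20.7  351.1]
[-343.6  -12.5  379.4]
```

Exactly four bulb blobs show inside the pot. Next is the green button.

Request:
apply_moves:
  targets:
    - {"x":-45,"y":-4,"z":29,"spin":0,"jaw":85}
    - {"x":-91,"y":-9,"z":58,"spin":0,"jaw":85}
    - {"x":-136,"y":-13,"z":88,"spin":0,"jaw":85}
    - {"x":-181,"y":-18,"z":117,"spin":0,"jaw":85}
    - {"x":-227,"y":-23,"z":147,"spin":0,"jaw":85}
    - {"x":-272,"y":-27,"z":176,"spin":0,"jaw":85}
    - {"x":-317,"y":-32,"z":205,"spin":0,"jaw":85}
    - {"x":-363,"y":-36,"z":235,"spin":0,"jaw":85}
    - {"x":-408,"y":-41,"z":264,"spin":0,"jaw":85}
    - {"x":-383,"y":-31,"z":307,"spin":0,"jaw":85}
    - {"x":-358,"y":-21,"z":351,"spin":0,"jaw":85}
    - {"x":-358,"y":-21,"z":351,"spin":0,"jaw":85}

```text
time: 33.38
tcp_pos: [576.7, -108.0, 165.2]
orientation: [[-0.293, 0.942, 0.165], [0.782, 0.336, -0.526], [-0.551, -0.025, -0.834]]
ft_force: [-1.4, -0.4, 0.2]
grip_width: 85.2
grip_force: 0.0
```

```bash
python3 - <<'E'
from pour import *
s=observe();print(np.array(s["tcp_pos"]),np.array(s["joints"])*100)
for n in ("side","wrist"):
    p=grab_frame(n)
    print([(np.round(d["point"]),round(d["confidence"],2)) for d in landmark_of("record_top",p)[:4]])
for P in ([588.3,-108.4,137],): print(plan(P)[0])
E
```

```text
[ 576.7 -108.   165.2] [  2.5  42.8 -22.5  73.6 -55.8 119.4]
[(array([ 268., -464.,   85.]), 0.43), (array([ 648., -118.,   83.]), 0.41), (array([470., -10.,   3.]), 0.32), (array([502., 176.,  11.]), 0.2)]
[(array([ 646., -121.,   78.]), 0.75)]
[16.7  7.1 31.3]
```

Request:
apply_moves:
  targets:
    - {"x":8,"y":4,"z":15,"spin":0,"jaw":85}
    - {"x":16.5,"y":7,"z":31,"spin":0,"jaw":85}
    - {"x":16.5,"y":7,"z":31,"spin":0,"jaw":85}

```text
time: 33.95
tcp_pos: [586.7, -108.5, 134.7]
orientation: [[-0.289, 0.941, 0.174], [0.781, 0.337, -0.526], [-0.553, -0.016, -0.833]]
ft_force: [-0.5, 0.7, 0.6]
grip_width: 85.0
grip_force: 0.0
```

Request:
apply_moves:
  targets:
    - {"x":3,"y":0,"z":4.5,"spin":0,"jaw":85}
    - {"x":5.5,"y":0.2,"z":8.3,"spin":0,"jaw":85}
    - {"x":5.5,"y":0.2,"z":8.3,"spin":0,"jaw":85}

```text
time: 34.33
tcp_pos: [587.3, -108.7, 125.5]
orientation: [[-0.287, 0.942, 0.175], [0.781, 0.336, -0.526], [-0.554, -0.014, -0.832]]
ft_force: [-0.3, 0.3, 3.7]
grip_width: 85.1
grip_force: 1.3
```

Request:
apply_moves:
  targets:
    - {"x":2.2,"y":0,"z":3.3,"spin":0,"jaw":85}
    - {"x":2.2,"y":0,"z":3.3,"spin":0,"jaw":85}

```text
time: 34.58
tcp_pos: [587.1, -108.8, 121.1]
orientation: [[-0.287, 0.942, 0.175], [0.781, 0.336, -0.526], [-0.554, -0.015, -0.832]]
ft_force: [-1.0, -0.7, 5.3]
grip_width: 85.2
grip_force: 1.9
```

Request:
apply_moves:
  targets:
    - {"x":2.2,"y":0,"z":3.3,"spin":0,"jaw":85}
    - {"x":2.2,"y":0,"z":3.3,"spin":0,"jaw":85}

```text
time: 34.83
tcp_pos: [587.7, -108.8, 120.0]
orientation: [[-0.286, 0.942, 0.178], [0.78, 0.336, -0.528], [-0.557, -0.012, -0.83]]
ft_force: [-7.7, 4.0, 18.9]
grip_width: 85.4
grip_force: 9.5
```

Request:
apply_moves:
  targets:
    - {"x":1.1,"y":0,"z":1.7,"spin":0,"jaw":85}
    - {"x":1.1,"y":0,"z":1.7,"spin":0,"jaw":85}

```text
time: 35.08
tcp_pos: [587.9, -108.8, 119.5]
orientation: [[-0.285, 0.942, 0.179], [0.779, 0.336, -0.529], [-0.558, -0.011, -0.83]]
ft_force: [-11.3, 6.8, 25.5]
grip_width: 85.0
grip_force: 13.8
```

The button has bottomed out. As a safeguard I'll press once more a little higher on the cap, as I did for zero, then retreat.

Request:
apply_moves:
  targets:
    - {"x":-9,"y":0,"z":-13.3,"spin":0,"jaw":85}
    - {"x":-9,"y":0,"z":-13.3,"spin":0,"jaw":85}
    - {"x":-13,"y":1.5,"z":-10.7,"spin":0,"jaw":85}
    - {"x":-9,"y":1.5,"z":-5,"spin":0,"jaw":85}
    - {"x":-5,"y":1.5,"z":1,"spin":0,"jaw":85}
    - {"x":-5,"y":1.5,"z":1,"spin":0,"jaw":85}

```text
time: 35.83
tcp_pos: [591.3, -113.1, 122.0]
orientation: [[-0.284, 0.942, 0.18], [0.778, 0.336, -0.531], [-0.561, -0.011, -0.828]]
ft_force: [-15.9, 7.4, 31.3]
grip_width: 84.9
grip_force: 17.1
```

Request:
apply_moves:
  targets:
    - {"x":-12,"y":-8,"z":-20,"spin":0,"jaw":85}
    - {"x":-30,"y":-30,"z":-65,"spin":0,"jaw":85}
    - {"x":-40,"y":-60,"z":-110,"spin":0,"jaw":85}
    - {"x":-40,"y":-60,"z":-110,"spin":0,"jaw":85}
    - {"x":-40,"y":-60,"z":-110,"spin":0,"jaw":85}

```text
time: 36.45
tcp_pos: [525.5, -106.3, 230.2]
orientation: [[-0.289, 0.942, 0.173], [0.782, 0.336, -0.525], [-0.553, -0.016, -0.833]]
ft_force: [-0.7, 0.3, -0.8]
grip_width: 84.9
grip_force: 0.0
```

```bash
python3 - <<'E'
from pour import *
for n in ("side","top"):
    p=grab_frame(n)
    for k in ("scoop","scoop_lip","pot","mat"):
        print(n,k,[(np.round(d["point"]),round(d["confidence"],2)) for d in landmark_of(k,p)[:2]])
print(job_done())
E
```

```text
side scoop [(array([478., 221.,   9.]), 0.63)]
side scoop_lip [(array([501., 174.,  15.]), 0.95), (array([480., 220.,   8.]), 0.42)]
side pot [(array([ 492., -273.,   37.]), 0.9)]
side mat [(array([490., 227.,  -1.]), 0.84), (array([ 478., -269.,    1.]), 0.67)]
top scoop [(array([485., 224.,   2.]), 0.97)]
top scoop_lip [(array([503., 169.,  12.]), 0.89)]
top pot [(array([482., 224.,   4.]), 0.37)]
top mat [(array([485., 234.,   2.]), 0.86), (array([ 479., -272.,   -1.]), 0.16)]
the job is handed in; nothing more can be done
None
```

The job is handed in, with no verdict shown: I pressed zero, poured all four bulbs into the blue pot, set the empty scoop back on the mat and then pressed record. Each button was pressed to its stop twice as a safeguard, judged by contact force because the stroke itself isn't reported.

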